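Unlock and open the sharpening-stone case

TASK

Get the sharpening stone ready for use: slide the transport lock by its upright grip all the way to its end stop, so that its steel bolt is clear of the stone case. Then lift the loose lid off the case by its knob and set it down, without dropping it, knob up and flat in the middle of the cork pad. Leave the lock at its end stop and do not disturb the mallet, chisel and flask.

Things in the scene. Friction and masses are not known exactly. Their poses are not given: they have to be found in the camera images.
- station: sharpening station, fixed to the bench: a wooden plank (250 in x, y from -170 to +185, 10 thick, mm) that carries the stone case at its -y end and the transport lock at its +y end. Origin on the bench under the plank, z up. Its +y axis is the direction in which the lock slides open, away from the case
- case_rim (a point): centre of the stone case's mouth, at rim height, 65 above the bench (station x 0, y -100). The case is an open dark wooden box 220 (station x) x 110 (station y) outside, walls 10; a grey stone lies fixed inside it, top 42 above the bench
- end_stop (a point): face of the steel end stop that the bolt's tail meets (station y +135, 87 above the bench). The lock's bed is a dark block 60 wide in station x, from y -35 to +155; the stop and the two guide cheeks beside the bolt reach 96 above the bench
- lock (a joint): position of the lock slide in m: 0 = fully locked (the bolt reaches 25 mm over the lid's edge, 3 mm above it), 0.09 = against the end stop. It starts between 0 and 0.014, needs about 3 N, and stays where it is left
- lock_grip (a point): point to grip on the lock's upright wooden grip; the grip is a block 44 (station x) x 24 (station y) x 50 high, from 92 to 142 above the bench; this point lies on its vertical centre line, 120 above the bench, at station y = 20 mm + lock position. It rises from a flat steel bolt 30 wide and 12 thick that runs between the cheeks
- lid: loose wooden lid of the stone case, 0.2 to 0.45 kg: slab 220 (x) x 110 (y) x 12 with a plug 192 x 82 x 8 under it that sits in the case with 4 mm of play all round. Origin at the centre of the plug's underside, z up through the knob; on the case the origin is 57 above the bench. Slab from z 8 to 20, knob from z 20 to 62
- lid_knob (a point): point to grip on the lid's round wooden knob, on the lid's vertical axis 48 above the lid's origin (105 above the bench when on the case); the knob is 38 in diameter between 36 and 56 above the lid's origin, with a thinner neck below
- pad: flat cork pad 240 (x) x 200 (y) x 10 thick, fixed on the bench, on the left or right of the station. Origin at the centre of its underside on the bench, top 10 above the bench
- mallet: bystander: wooden joiner's mallet lying flat, head 110 x 75 x 60 at its +x end, 310 long in all, origin under its middle; leave alone
- chisel: bystander: wood-handled chisel lying flat, 256 long along its x, 26 wide, 24 high, origin under its middle; leave alone
- flask: bystander: steel drinking flask standing upright, 72 in diameter, 190 high, origin at the centre of its foot; leave alone
Mind the look-alikes: they are no part of the job. Leave any green look-alike of the lid alone.

How it is judged (in metres and radians):
On the way, in this order (a step that is already met when the one before it is completed fails the run):
1. the lock is at its end stop, the lid still on the case (value of joint lock above 0.084 m and z of lid in the frame of station below 0.065 m and distance of lid from where it was at the start of the episode below 0.02 m), for 0.2 s.
2. the lid is lifted clear of the case, the lock still at its end stop (value of joint lock above 0.084 m and z of lid in the frame of station above 0.075 m), for 0.2 s.
At the end, for the whole second after the job is handed in: the lock is within 6 mm of its end stop; the lid lies at rest flat on the cork pad, knob up (within 0.08 rad), its centre within 45 mm of the pad's centre (value of joint lock above 0.084 m and horizontal distance between lid and pad below 0.045 m and z of lid in the frame of pad between 0.006 and 0.014 m and angle between lid's own z axis and vertical below 0.08 rad and linear speed of lid below 0.02 m/s); the robot touches nothing.
It fails at once if the lid is dropped or thrown (moves faster than 0.6 m/s while the fingers do not touch it) (contact force between the fingers and lid below 0.05 N and linear speed of lid above 0.6 m/s).
It fails at once if the mallet is moved more than 30 mm (distance of mallet from where it was at the start of the episode above 0.03 m).
It fails at once if the chisel is moved more than 30 mm (distance of chisel from where it was at the start of the episode above 0.03 m).
It fails at once if the flask is moved more than 30 mm or knocked over (distance of flask from where it was at the start of the episode above 0.03 m or angle between flask's own z axis and vertical above 0.4 rad).
It also fails if it takes over 53 s, if anything falls off the work surface, if the arm or the gripper's body presses on something with over 40 N, if the wrist force passes 120 N, or if a joint passes its speed limit or range.

ROBOT

A 6-joint arm with a two-finger parallel gripper is mounted at the origin on the work surface. World frame = base frame: x ahead of the robot, y to its left, z up, the work surface at z = 0. Lengths are in mm, angles in rad, forces in N, time in s.
With the tool pointing down it reaches from about 250 to 775 mm from the base axis. Payload 8.9 kg.
Tool frame: the origin (TCP) lies on the centre line of the jaws, within the pads' length; the fingertips stand 22 mm ahead of it and the grasp point (between the pads) lies 3 mm ahead of it (manip.nose_length is the distance from the TCP to the fingertips, in mm); z points along the fingers, y is the line along which they close (so a half turn about z gives the same grasp; the last joint's range is limited). The gripper opens to 85 mm and grips with 20 to 120 N. Pads are 22 mm wide; open, the fingers measure 114 mm over their backs; the gripper's body (76 mm by 85 mm) begins 54 mm behind the grasp point. The pads swing forward as they close: fully open they stand 13 mm farther back than shut.
Start: joints at [-1.477, 0.291, -0.153, 1.127, 0, 1.431], TCP at [121.121, -510.836, 253.305] pointing down, gripper open.
Joint ranges: [-2.52, 2.52], [-0.91, 1.74], [-1.3, 1.37], [-1.96, 2.02], [-1.52, 1.47], [-3.14, 3.14]. Speed limits (rad/s): [2.22, 2.22, 2.79, 3.14, 3.14, 3.14].

INTERFACE

Orientations are given as a rotation vector (axis times angle).
In Python, from workcell import status, eyes, hand_in, manip gives the robot as it stands.
- The arm moves only by the tool send_rows, never from a script. Its arguments are lists of equal length, an entry for each row: "linear": the shift along the tool's x, y, z in units of 0.03 m (1.0 is 0.03 m), a list of three; "turn": the turn, a rotation vector about the tool's x, y, z in units of 4 degrees (1.0 is 4 degrees), a list of three; "hand": the finger opening in mm, from 0 to 85.4. In form: {"linear": [[x, y, z], ...], "turn": [[ax, ay, az], ...], "hand": [hand, ...]}. A call has 1 to 5 rows; each row shifts and turns the commanded pose from where the row before left it, along the tool's axes as they then stand; what a row does not reach is not made up. A row lasts 1/10 s, in which the tool goes at most 50 mm and 8.59 degrees, less where a joint would pass 70% of its speed; a pose out of reach is approached as far as the arm can. A call with a number of a shift or a turn outside -1 to 1 is refused whole. A call with a gripper value outside its range is refused whole. The fingers move at their own pace and stop on an object; the grip force is fixed at half the most. Time passes only in rows, so rows that do not move let the fingers close. It gives the time, the measured TCP pose, the force, the opening and the grip force at its end, in the units of the state.
- status.read_state(): the state, without advancing time (a new reading comes with each control period).
- eyes.read_camera(name): name is "side" or "top"; returns a dict with "image" (400x640x3 uint8, blue, green, red), "range_z" (400x640 float32, mm along the optical axis (not along the pixel's ray), 0 where there is no reading), "intrinsics" (3x3 intrinsics, pixels), "D" ([k1, k2, p1, p2, k3] as OpenCV has them; the pictures are not rectified), "extrinsics" (4x4, takes a point from world to camera coordinates). Camera axes: x right, y down, z forward; pixel columns grow to the right and rows downward; lengths in mm; the calibration is good to about 2 mm. A picture is of the moment at which its call begins.
- hand_in(): hands the job in; it is judged then, once.
The state is a dict: "t": time; "joint_pos": joint angles; "qd": joint speeds; "effort": joint torques, N m; "position": TCP position; "eef_rot": TCP orientation; "contact_force": force on the tool from outside, world axes, zero at the start; "wrist_torque": the same for the moment, N m; "grip_width": finger opening in mm; "gripper_force": force on a finger pad.
Only numpy, scipy, OpenCV 4.12 (cv2) and the standard library are available. Lean on these libraries where they do the work, as an engineer would, in place of code of your own. Each camera call takes 0.05 s, during which the arm holds its last target. There are 200 camera calls.

## Working session

There is one attempt and no reset: what is moved stays moved. The work goes in short steps, Python scripts to look and compute and a tool call to move; the robot and the scene stay as the last step left them, time stands still between calls to the robot, and variables do not carry over. Pictures are saved under pics/ and viewed, at most 10 in all, crops included, and the job is handed in when it is done.

Besides the shell and the picture viewer there is one more tool, called after "Request:" as name(argument=value, ...) on one line, values as JSON. send_rows: Moves the arm, as the interface text tells. Shifts and turns lie within -1 to 1; 1 stands for 0.03 m of shift or 4 degrees of turn. Its arguments: {"type":"object","properties":{"linear":{"type":"array"},"turn":{"type":"array"},"hand":{"type":"array"}},"required":["linear","turn","hand"]}

```bash
mkdir -p pics; ls
cat > h.py <<'E'
import numpy as np, cv2, sys
from workcell import status, eyes, manip
def cam(n):
    c=eyes.read_camera(n); return c
def px2w(c,u,v,z=None):
    K,D,E=np.array(c["intrinsics"]),np.array(c["D"]),np.array(c["extrinsics"])
    p=cv2.undistortPoints(np.array([[[u,v]]],float),K,D)[0,0]
    R,t=E[:3,:3],E[:3,3]
    d=R.T@np.array([p[0],p[1],1.]); o=-R.T@t
    if z is None:
        s=c["range_z"][int(round(v)),int(round(u))]
    else: s=(z-o[2])/d[2]
    return o+s*d
E
python3 - <<'E'
from h import *
import pickle
for n in("top","side"):
    c=cam(n); pickle.dump(c,open(n+"0.pkl","wb")); cv2.imwrite(f"pics/{n}0.png",c["image"])
    E=np.array(c["extrinsics"]); print(n,-E[:3,:3].T@E[:3,3],E[2,:3])
s=status.read_state(); print(s)
E
```

```text
pics
top [ 335.68284615  -84.35991065 1192.95718109] [ 0.14329576  0.01375793 -0.98958428]
side [427.50123182 776.99618095 805.04020116] [ 0.06560043 -0.76381353 -0.6420946 ]
{'t': 0.1, 'joint_pos': array([-1.47727988e+00,  2.91231658e-01, -1.53981489e-01,  1.12668344e+00,
       -1.48701152e-05,  1.43148948e+00]), 'qd': array([-0.00080848, -0.00153888,  0.00241436, -0.00069572,  0.00062912,
        0.00047548]), 'effort': array([ 6.82472346e-04, -5.37977135e+01,  3.31919503e+01,  9.25586501e-03,
       -3.15720126e-04,  8.44313035e-06]), 'position': array([ 121.09603432, -510.50862701,  252.81158718]), 'eef_rot': array([-3.11923690e+00, -3.64764736e-01, -1.62083675e-05]), 'contact_force': array([ 0.13241033,  0.18431811, -0.69315978]), 'wrist_torque': array([ 0.02600567,  0.0227602 , -0.05378872]), 'gripper_force': 0.0, 'grip_width': 85.44074260243984}
```

View pics/top0.png

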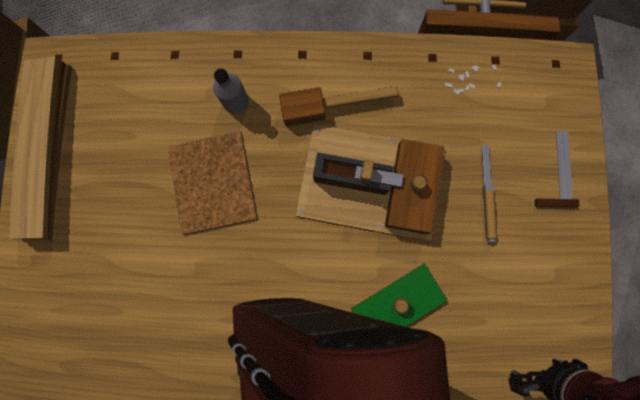

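View pics/side0.png

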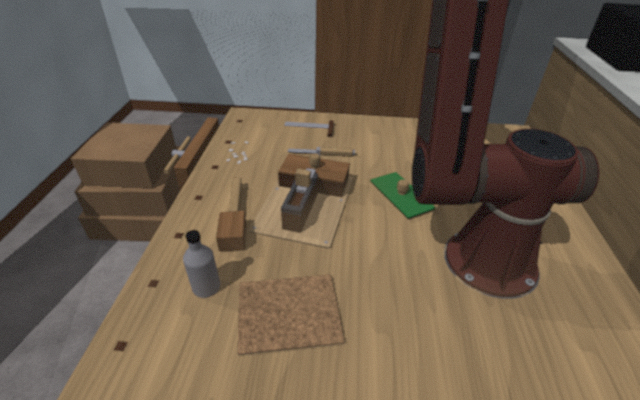

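In the top picture the lid is brown with its knob at (420,184), the lock grip is at (367,170) and the cork pad at about (213,184). Candidates for the lid are the brown one at (420,184) and the green look-alike at (402,307). I choose the brown one, since it sits on the station under the bolt. The flask is at (230,95), the mallet at (300,105) and the chisel at (488,195).

Run:
```python
import pickle,cv2
i=pickle.load(open("top0.pkl","rb"))["image"][120:245,290:450]
i=cv2.convertScaleAbs(cv2.resize(i,None,fx=4.8,fy=4.8,interpolation=cv2.INTER_CUBIC),alpha=1.6)
cv2.imwrite("pics/crop.png",i)
```

```text
(no output)
```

View pics/crop.png

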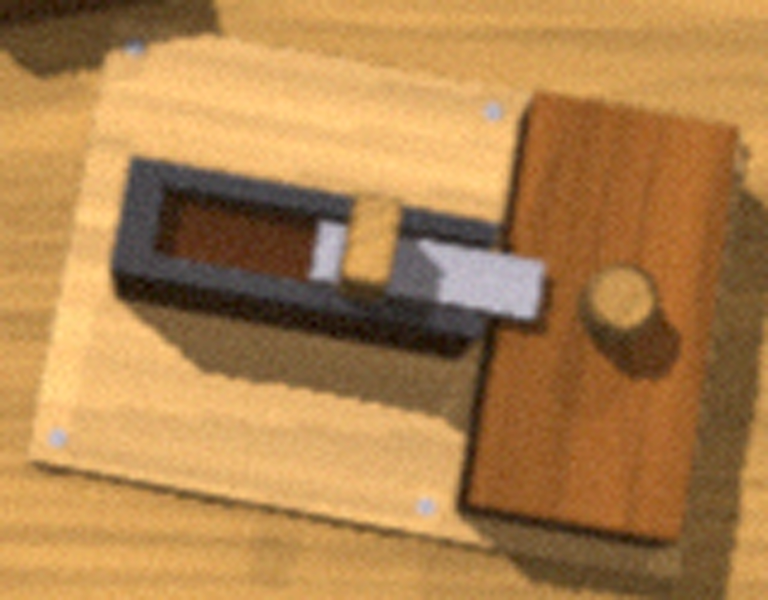

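The crop shows the bolt over the edge of the brown lid. The knob top is at crop (625,297) and the grip at crop (377,240). The lid corners are at (532,92), (738,126), (678,543) and (465,510), so the choice is confirmed.

Run:
```python
from h import *
import pickle
c=pickle.load(open("top0.pkl","rb"))
f=lambda x,y:(290+(x+.5)/4.8-.5,120+(y+.5)/4.8-.5)
np.set_printoptions(precision=1,suppress=True)
L=np.array([px2w(c,*f(*p),77) for p in [(532,92),(738,126),(678,543),(465,510)]])
print("lid",L[:,:2].tolist(),L.mean(0),np.linalg.norm(np.roll(L,-1,0)-L,axis=1))
e=(L[0]-L[3])+(L[1]-L[2]); print("x axis ang",np.degrees(np.arctan2(e[1],e[0])))
e=(L[0]-L[1])+(L[3]-L[2]); print("y axis ang",np.degrees(np.arctan2(e[1],e[0])))
print("knob",px2w(c,*f(623,297),119),px2w(c,*f(623,297)))
print("bed L corners",px2w(c,*f(133,158),96),px2w(c,*f(116,272),96), "right",px2w(c,*f(498,225),96))
# point cloud by depth
K,D,E=np.array(c["intrinsics"]),np.array(c["D"]),np.array(c["extrinsics"])
v,u=np.mgrid[0:400,0:640]
p=cv2.undistortPoints(np.stack([u,v],-1).reshape(-1,1,2).astype(float),K,D).reshape(400,640,2)
z=c["range_z"]; P=np.dstack([p,np.ones((400,640))])*z[...,None]
W=(P.reshape(-1,3)-E[:3,3])@E[:3,:3]; W=W.reshape(400,640,3)
np.save("W.npy",W)
def st(n,r,zl,zh):
    w=W[r[1]:r[3],r[0]:r[2]].reshape(-1,3); m=w[(w[:,2]>zl)&(w[:,2]<zh)]
    (cx,cy),wh,a=cv2.minAreaRect(m[:,:2].astype(np.float32)); print(n,len(m),"mean",m.mean(0),"rect",cx,cy,wh,a)
st("grip",(355,150,385,190),134,150)
st("knob",(405,165,435,200),111,127)
st("lid",(380,130,455,245),71,83)
st("bed",(300,140,400,200),91,101)
st("plank",(290,120,450,245),6,15)
st("pad",(160,125,265,240),6,15)
Pd=np.array([px2w(c,*q,10) for q in [(168,147),(241,133),(257,218),(184,234)]]); print("pad",Pd.mean(0),np.linalg.norm(np.roll(Pd,-1,0)-Pd,axis=1))
e=(Pd[0]-Pd[3])+(Pd[1]-Pd[2]); print("pad x ang",np.degrees(np.arctan2(e[1],e[0])))
st("flask",(205,60,255,120),60,220); st("mallet",(275,80,405,130),20,80);st("chis",(475,140,505,250),12,40)
print("flask foot etc",manip)
```

```text
lid [[641.1234136462748, -258.03538235846116], [625.6659022342309, -365.76455699729337], [408.8897748167759, -331.36055203312355], [423.7322786046792, -223.2952606664109]] [ 524.9 -294.6   77. ] [108.8 219.5 109.1 220.1]
x axis ang -9.04875764649224
y axis ang 82.00726939433066
knob [ 526.7 -295.9  119. ] [ 526.9 -296.2  117.8]
bed L corners [597.2 -52.6  96. ] [538.4 -45.4  96. ] right [ 566.3 -237.4   96. ]
grip 194 mean [ 547.9 -170.6  141.6] rect 548.7153930664062 -171.0013427734375 (24.025026321411133, 43.472816467285156) 80.18701934814453
knob 198 mean [ 525.3 -294.4  117.7] rect 525.517333984375 -294.9382019042969 (36.60306930541992, 36.15699005126953) 0.5623769164085388
lid 3632 mean [ 523.5 -295.9   77.2] rect 528.926025390625 -279.9417724609375 (144.4068603515625, 222.11068725585938) 80.93241882324219
bed 1145 mean [ 551.2 -146.1   95.3] rect 552.094970703125 -150.10076904296875 (209.37835693359375, 60.75634002685547) 80.71027374267578
plank 6142 mean [ 542.3 -136.4   10.3] rect 548.435791015625 -193.4168701171875 (327.2638244628906, 424.8043518066406) 2.096709966659546
pad 6422 mean [533.  225.8  10.4] rect 536.9395751953125 236.03860473632812 (303.8980712890625, 269.708251953125) 1.598206639289856
pad [533.4 224.1  10. ] [200.6 231.3 195.2 238.4]
pad x ang 13.816854768666488
flask 926 mean [744.8 166.5 132.1] rect 751.9258422851562 170.1685791015625 (61.37002182006836, 70.403564453125) 40.77963638305664
mallet 2162 mean [742.3 -68.   49.8] rect 754.3558959960938 -106.57601928710938 (75.21707916259766, 309.73394775390625) 11.133307456970215
chis 674 mean [ 485.1 -497.8   21.4] rect 520.2102661132812 -497.5337829589844 (254.34381103515625, 27.74685287475586) 2.795900344848633
flask foot etc <Robot object at 0x7f808063c050>
```

```bash
cat > need.py <<'E'
# usage: need.py x y z yaw_of_tool_x_deg : remaining shift (units) in the current tool frame, and turn (units)
import sys, numpy as np
from scipy.spatial.transform import Rotation as R
from workcell import status
s=status.read_state(); r=R.from_rotvec(s["eef_rot"]); a=list(map(float,sys.argv[1:]))
h=np.radians(a[3]); g=R.from_matrix(np.array([[np.cos(h),np.sin(h),0],[np.sin(h),-np.cos(h),0],[0,0,-1]]))
d=np.array(a[:3])-s["position"]; np.set_printoptions(precision=3,suppress=True)
print("shift now",r.inv().apply(d)/30,"shift after turn",g.inv().apply(d)/30,"turn",np.degrees((r.inv()*g).as_rotvec())/4)
print("t",round(s["t"],2),"pos",s["position"],"F",s["contact_force"],"w",round(s["grip_width"],1),"gf",round(s["gripper_force"],1))
E
python3 need.py 548.4 -171 220 -9.2
```

```text
shift now [16.47  -7.724  1.104] shift after turn [ 12.251 -13.449   1.094] turn [-0.016  0.001  5.635]
t 0.1 pos [ 121.096 -510.509  252.812] F [ 0.132  0.184 -0.693] w 85.4 gf 0.0
```

Request:
send_rows(linear=[[0,0,0],[0,0,0],[0,0,0],[0,0,0],[0,0,0]], turn=[[0,0,1],[0,0,1],[0,0,1],[0,0,1],[0,0,1]], hand=[85,85,85,85,85])

```text
t: 0.6
position: [121.1, -510.6, 253.0]
eef_rot: [-3.135, 0.187, 0.0]
contact_force: [-0.5, -0.1, -0.7]
grip_width: 84.9
gripper_force: 0.0
```

```bash
python3 need.py 548.4 -171 220 -9.2
```

```text
shift now [ 12.796 -12.932   1.107] shift after turn [ 12.25  -13.452   1.1  ] turn [-0.01   0.002  0.593]
t 0.6 pos [ 121.117 -510.618  252.986] F [-0.55  -0.056 -0.691] w 84.9 gf 0.0
```

Request:
send_rows(linear=[[0,0,0],[0.82,-0.9,0],[0.82,-0.9,0],[0.82,-0.9,0],[0.82,-0.9,0]], turn=[[0,0,0.6],[0,0,0],[0,0,0],[0,0,0],[0,0,0]], hand=[85,85,85,85,85])

```text
t: 1.1
position: [236.1, -418.5, 253.0]
eef_rot: [-3.131, 0.249, 0.0]
contact_force: [0.9, -0.5, 0.2]
grip_width: 84.9
gripper_force: 0.0
```

Request:
send_rows(linear=[[0.82,-0.9,0],[0.82,-0.9,0],[0.82,-0.9,0],[0.82,-0.9,0],[0.82,-0.9,0]], turn=[[0,0,0],[0,0,0],[0,0,0],[0,0,0],[0,0,0]], hand=[85,85,85,85,85])

```text
t: 1.6
position: [378.9, -304.5, 253.1]
eef_rot: [-3.132, 0.248, 0.0]
contact_force: [0.2, -0.1, -0.8]
grip_width: 84.9
gripper_force: 0.0
```

Request:
send_rows(linear=[[0.82,-0.9,0],[0.82,-0.9,0],[0.82,-0.9,0],[0.82,-0.9,0],[0.82,-0.9,0]], turn=[[0,0,0],[0,0,0],[0,0,0],[0,0,0],[0,0,0]], hand=[70,70,70,70,70])

```text
t: 2.1
position: [521.7, -190.5, 253.0]
eef_rot: [-3.132, 0.248, 0.001]
contact_force: [0.2, -0.6, 0.2]
grip_width: 69.7
gripper_force: 0.0
```

```bash
python3 need.py 548.4 -171 124 -9.2
```

```text
shift now [ 0.78  -0.783  4.3  ] shift after turn [ 0.776 -0.785  4.3  ] turn [-0.002  0.008  0.036]
t 2.1 pos [ 521.65  -190.534  253.01 ] F [ 0.163 -0.63   0.174] w 69.7 gf 0.0
```

Request:
send_rows(linear=[[0.78,-0.78,0],[0,0,0.9],[0,0,0.9],[0,0,0.8],[0,0,0.6]], turn=[[0,0,0],[0,0,0],[0,0,0],[0,0,0],[0,0,0]], hand=[70,70,70,70,70])

```text
t: 2.6
position: [546.8, -171.8, 155.3]
eef_rot: [-3.131, 0.248, 0.003]
contact_force: [-0.1, -0.2, 0.6]
grip_width: 70.0
gripper_force: 0.0
```

```bash
python3 need.py 548.4 -171 124 -9.2
python3 - <<'E'
from h import *
a=cam("top")["image"][120:220,290:410]; b=cam("side")["image"][120:245,240:390]
a=cv2.resize(a,(480,400)); b=cv2.resize(b,(480,400))
cv2.imwrite("pics/g1.png",cv2.convertScaleAbs(cv2.resize(np.hstack([a,b]),(800,333)),alpha=1.5))
E
```

```text
shift now [ 0.052 -0.035  1.045] shift after turn [ 0.049 -0.036  1.045] turn [-0.008  0.031  0.039]
t 2.6 pos [ 546.771 -171.827  155.338] F [-0.099 -0.213  0.611] w 70.0 gf 0.0
```

View pics/g1.png

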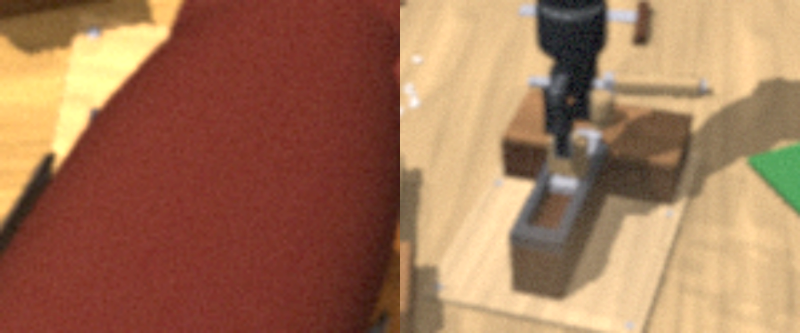

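The side view shows the near finger in front of the grip, at about (563,140) in this picture, and the gripper over the bolt line. I go down and close.

Request:
send_rows(linear=[[0.05,-0.03,0.6],[0,0,0.42],[0,0,0],[0,0,0],[0,0,0]], turn=[[0,0,0],[0,0,0],[0,0,0],[0,0,0],[0,0,0]], hand=[70,70,70,20,15])

```text
t: 3.2
position: [549.6, -172.0, 127.6]
eef_rot: [3.131, -0.248, 0.002]
contact_force: [0.0, -0.3, 0.4]
grip_width: 41.9
gripper_force: 0.0
```

Request:
send_rows(linear=[[0,0,0],[0,0,0],[0,0,0]], turn=[[0,0,0],[0,0,0],[0,0,0]], hand=[15,15,15])

```text
t: 3.5
position: [549.6, -171.7, 127.6]
eef_rot: [3.132, -0.248, 0.002]
contact_force: [-0.8, 1.9, 6.4]
grip_width: 23.3
gripper_force: 58.7
```

```bash
python3 need.py 561.8 -88 124 -9.2
```

```text
shift now [-0.04  -2.821  0.121] shift after turn [-0.046 -2.821  0.121] turn [-0.    -0.019  0.032]
t 3.5 pos [ 549.625 -171.75   127.635] F [-0.788  1.901  6.44 ] w 23.3 gf 58.7
```

Request:
send_rows(linear=[[0,-0.3,0],[0,-0.5,0],[0,-0.6,0],[0,-0.6,0],[0,-0.4,0]], turn=[[0,0,0],[0,0,0],[0,0,0],[0,0,0],[0,0,0]], hand=[15,15,15,15,15])

```text
t: 4.0
position: [561.5, -100.5, 127.6]
eef_rot: [3.131, -0.249, 0.003]
contact_force: [1.1, -3.9, 5.4]
grip_width: 23.3
gripper_force: 58.9
```

Request:
send_rows(linear=[[0,-0.2,0],[0,-0.1,0],[0,0,0]], turn=[[0,0,0],[0,0,0],[0,0,0]], hand=[15,15,15])

```text
t: 4.3
position: [563.0, -91.5, 127.6]
eef_rot: [3.132, -0.248, 0.004]
contact_force: [1.8, 1.8, 7.3]
grip_width: 23.4
gripper_force: 59.3
```

```bash
python3 need.py 561.8 -88 127.6 -9.2
```

```text
shift now [-0.056 -0.108  0.   ] shift after turn [-0.057 -0.108  0.   ] turn [-0.002 -0.032  0.039]
t 4.3 pos [562.958 -91.475 127.608] F [1.838 1.831 7.258] w 23.4 gf 59.3
```

Not at the stop yet, so I push on in small steps and watch the force.

Request:
send_rows(linear=[[0,-0.1,0],[0,0,0]], turn=[[0,0,0],[0,0,0]], hand=[15,15])

```text
t: 4.5
position: [563.3, -89.9, 127.6]
eef_rot: [3.129, -0.249, 0.003]
contact_force: [0.0, -5.8, 7.7]
grip_width: 23.2
gripper_force: 59.7
```

Request:
send_rows(linear=[[0,-0.1,0],[0,0,0]], turn=[[0,0,0],[0,0,0]], hand=[15,15])

```text
t: 4.7
position: [563.3, -89.6, 127.6]
eef_rot: [3.124, -0.252, 0.002]
contact_force: [-3.2, -21.1, 5.5]
grip_width: 23.1
gripper_force: 59.6
```

The force of 21 N shows the end stop is reached. Release and lift.

Request:
send_rows(linear=[[0,0,0],[0,0,0],[0,0,0],[0,0,-0.5],[0,0,-1]], turn=[[0,0,0],[0,0,0],[0,0,0],[0,0,0],[0,0,0]], hand=[60,60,60,60,60])

```text
t: 5.2
position: [561.2, -85.0, 170.1]
eef_rot: [-3.13, 0.247, 0.007]
contact_force: [1.2, 0.6, -0.2]
grip_width: 59.5
gripper_force: 0.0
```

Request:
send_rows(linear=[[0,0,-1],[0,0,-0.6],[0,1,0],[0,1,0],[0,1,0]], turn=[[0,0,0],[0,0,0],[0,0,0],[0,0,0],[0,0,0]], hand=[60,60,60,60,60])

```text
t: 5.7
position: [548.6, -175.0, 219.8]
eef_rot: [-3.132, 0.246, -0.0]
contact_force: [0.1, -0.0, 0.2]
grip_width: 60.1
gripper_force: 0.0
```

Request:
send_rows(linear=[[0,1,0],[0,1,0],[0,1,0],[0,0.8,0],[0,0,0]], turn=[[0,0,0],[0,0,0],[0,0,0],[0,0,0],[0,0,0]], hand=[60,60,60,60,60])

```text
t: 6.2
position: [530.2, -289.6, 219.3]
eef_rot: [3.131, -0.252, -0.0]
contact_force: [0.8, 0.9, 0.2]
grip_width: 59.9
gripper_force: 0.0
```

```bash
python3 need.py 525.8 -295.2 107 -9.2;python3 - <<'E'
from h import *
b=cam("side")["image"][110:250,220:400]
cv2.imwrite("pics/g2.png",cv2.convertScaleAbs(cv2.resize(b,None,fx=4,fy=4,interpolation=cv2.INTER_CUBIC),alpha=1.4))
E
```

```text
shift now [-0.115  0.205  3.744] shift after turn [-0.116  0.206  3.744] turn [ 0.006  0.002 -0.001]
t 6.2 pos [ 530.211 -289.643  219.322] F [0.827 0.926 0.158] w 59.9 gf 0.0
```

View pics/g2.png

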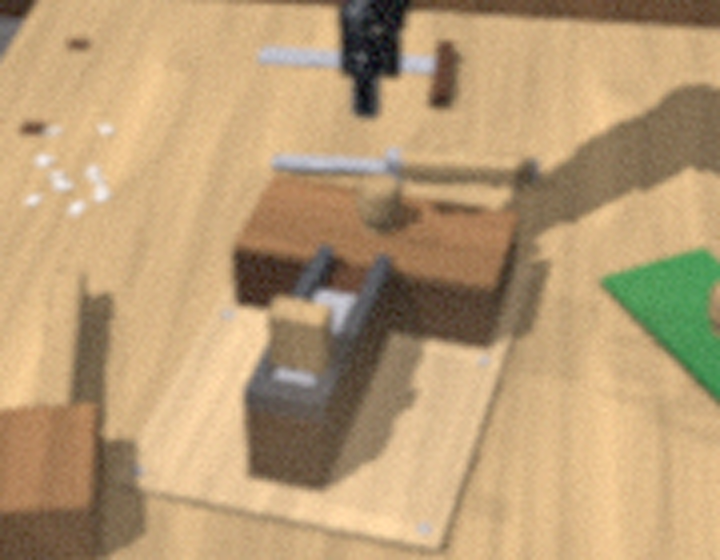

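The side picture shows the bolt's tail at the stop (295,378), its tip withdrawn from the lid, and the knob at (380,203). I go down on the knob.

Request:
send_rows(linear=[[-0.11,0.2,0.8],[0,0,0.9],[0,0,0.9],[0,0,0.6],[0,0,0.54]], turn=[[0,0,0],[0,0,0],[0,0,0],[0,0,0],[0,0,0]], hand=[60,60,60,60,60])

```text
t: 6.75
position: [526.4, -290.9, 106.3]
eef_rot: [-3.131, 0.246, 0.002]
contact_force: [-0.4, -0.1, 0.1]
grip_width: 60.2
gripper_force: 0.0
```

Request:
send_rows(linear=[[0,0,0],[0,0,0],[0,0,0],[0,0,0],[0,0,0]], turn=[[0,0,0],[0,0,0],[0,0,0],[0,0,0],[0,0,0]], hand=[60,50,40,30,30])

```text
t: 7.25
position: [527.2, -293.2, 109.1]
eef_rot: [3.13, -0.248, 0.003]
contact_force: [-0.9, 0.8, 6.6]
grip_width: 35.9
gripper_force: 60.0
```

```bash
python3 need.py 525.8 -295.2 107 -9.2
```

```text
shift now [-0.037  0.075  0.071] shift after turn [-0.036  0.075  0.071] turn [ 0.017 -0.03   0.033]
t 7.25 pos [ 527.236 -293.151  109.141] F [-0.925  0.751  6.566] w 35.9 gf 60.0
```

Grip is firm. Lift slowly.

Request:
send_rows(linear=[[0,0,-0.15],[0,0,-0.3],[0,0,-0.5],[0,0,-0.7],[0,0,-0.8]], turn=[[0,0,0],[0,0,0],[0,0,0],[0,0,0],[0,0,0]], hand=[30,30,30,30,30])

```text
t: 7.75
position: [526.2, -292.1, 181.8]
eef_rot: [-3.131, 0.248, 0.001]
contact_force: [0.2, 0.6, -4.2]
grip_width: 36.3
gripper_force: 60.5
```

Request:
send_rows(linear=[[0,0,-0.8],[0,0,-0.7],[0,0,-0.6],[0,0,-0.4],[0,0,0]], turn=[[0,0,0],[0,0,0],[0,0,0],[0,0,0],[0,0,0]], hand=[30,30,30,30,30])

```text
t: 8.25
position: [527.2, -292.9, 257.9]
eef_rot: [3.131, -0.248, 0.004]
contact_force: [0.8, 0.6, -2.8]
grip_width: 36.4
gripper_force: 60.6
```

```bash
python3 need.py 533.2 224.5 235 13.8;python3 - <<'E'
from h import *
b=cam("side")["image"][80:250,220:400]
cv2.imwrite("pics/g3.png",cv2.convertScaleAbs(cv2.resize(b,None,fx=3.4,fy=3.4,interpolation=cv2.INTER_CUBIC),alpha=1.4))
E
```

```text
shift now [ -2.518 -17.065   0.74 ] shift after turn [  4.308 -16.702   0.763] turn [ 0.021 -0.034 -5.713]
t 8.25 pos [ 527.225 -292.928  257.905] F [ 0.825  0.614 -2.779] w 36.4 gf 60.6
```

View pics/g3.png

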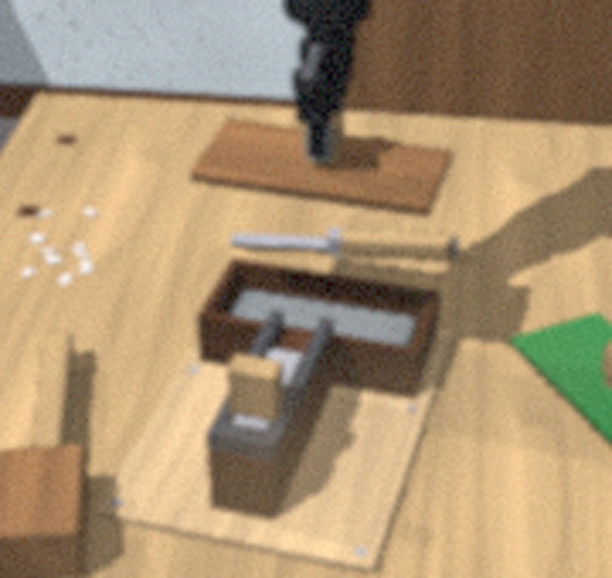

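The lid hangs level, clear of the case (the open case with the grey stone is at (325,315)). The lock is still at its stop. I carry the lid to the pad.

Request:
send_rows(linear=[[-0.04,-0.3,0],[-0.09,-0.6,0],[-0.12,-0.8,0],[-0.13,-0.9,0],[-0.13,-0.9,0]], turn=[[0,0,0],[0,0,0],[0,0,0],[0,0,0],[0,0,0]], hand=[30,30,30,30,30])

```text
t: 8.8
position: [527.2, -184.0, 255.2]
eef_rot: [-3.131, 0.248, 0.002]
contact_force: [0.3, -0.1, -1.9]
grip_width: 36.2
gripper_force: 60.6
```

Request:
send_rows(linear=[[-0.13,-0.9,0],[-0.13,-0.9,0],[-0.13,-0.9,0],[-0.13,-0.9,0],[-0.13,-0.9,0]], turn=[[0,0,0],[0,0,0],[0,0,0],[0,0,0],[0,0,0]], hand=[30,30,30,30,30])

```text
t: 9.3
position: [528.8, -47.5, 255.3]
eef_rot: [-3.131, 0.247, 0.002]
contact_force: [0.8, -0.2, -3.4]
grip_width: 36.6
gripper_force: 60.6
```

Request:
send_rows(linear=[[-0.13,-0.9,0],[-0.13,-0.9,0],[-0.13,-0.9,0],[-0.13,-0.9,0],[-0.13,-0.9,0]], turn=[[0,0,0],[0,0,0],[0,0,0],[0,0,0],[0,0,0]], hand=[30,30,30,30,30])

```text
t: 9.8
position: [523.4, 39.4, 257.3]
eef_rot: [-3.097, 0.136, -0.001]
contact_force: [0.5, 0.1, -3.1]
grip_width: 36.2
gripper_force: 60.6
```

Request:
send_rows(linear=[[-0.13,-0.9,0],[-0.13,-0.9,0],[-0.12,-0.8,0],[-0.09,-0.6,0],[-0.06,-0.4,0]], turn=[[0,0,0],[0,0,0],[0,0,0],[0,0,0],[0,0,0]], hand=[30,30,30,30,30])

```text
t: 10.3
position: [511.9, 93.4, 264.0]
eef_rot: [-3.055, 0.016, 0.0]
contact_force: [-0.3, 0.5, -2.7]
grip_width: 35.9
gripper_force: 60.6
```

Request:
send_rows(linear=[[0,0,0],[0,0,0],[0,0,0],[0,0,0],[0,0,0]], turn=[[0,0,-0.5],[0,0,-1],[0,0,-1],[0,0,-1],[0,0,-1]], hand=[30,30,30,30,30])

```text
t: 10.8
position: [512.1, 92.6, 263.8]
eef_rot: [-3.02, -0.465, -0.021]
contact_force: [-0.1, 0.4, -2.4]
grip_width: 36.1
gripper_force: 60.6
```

Request:
send_rows(linear=[[0,0,0],[0,0,0],[0,0,0]], turn=[[0,0,-0.8],[0,0,-0.4],[0,0,0]], hand=[30,30,30])

```text
t: 11.1
position: [512.1, 92.6, 263.8]
eef_rot: [-3.0, -0.587, -0.026]
contact_force: [-0.2, -0.6, -2.6]
grip_width: 36.4
gripper_force: 60.6
```

```bash
python3 need.py 533.2 224.5 62 13.8;python3 - <<'E'
from h import *
b=cam("side")["image"][100:380,180:420]
cv2.imwrite("pics/g4.png",cv2.convertScaleAbs(cv2.resize(b,None,fx=2,fy=2,interpolation=cv2.INTER_CUBIC),alpha=1.4))
E
```

```text
shift now [ 2.08  -3.254  7.082] shift after turn [ 1.732 -4.101  6.727] turn [-1.178 -0.388  2.083]
t 11.1 pos [512.097  92.633 263.806] F [-0.16  -0.633 -2.577] w 36.4 gf 60.6
```

View pics/g4.png

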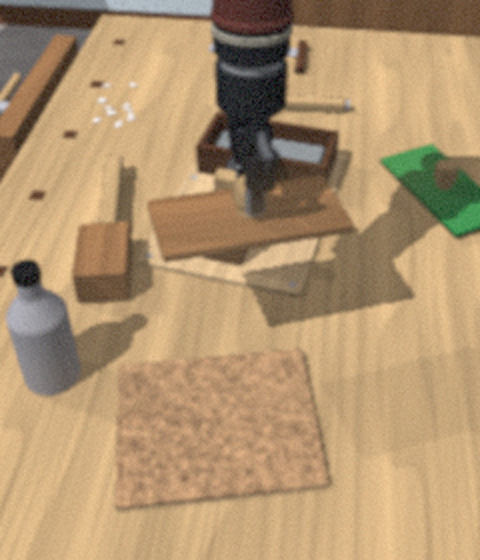

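The arm stopped short at y 93, tilted about 5°. The lid hangs over the lock, clear of it. I check the joints against their ranges.

```bash
python3 -c "
from workcell import status
s=status.read_state();print(s['joint_pos'].round(3),s['position'])"
```

```text
[-0.012  0.269 -0.158  1.144  0.087  2.744] [512.08377681  92.64950505 263.79674886]
```

Joint 6 ran into its limit of 3.14, because yaw = q1 − q6 + π. A yaw of 23° puts joint 6 near 3.0 over the pad. The lid would then be 9° off the pad's axes, which still lies inside it. I level the tool first.

```bash
python3 need.py 533.2 224.5 263.8 23
```

```text
shift now [ 2.298 -3.793  0.38 ] shift after turn [ 2.365 -3.771 -0.   ] turn [-1.143 -0.48  -0.23 ]
t 11.15 pos [512.084  92.65  263.797] F [-0.06  -0.337 -2.417] w 36.5 gf 60.6
```

Request:
send_rows(linear=[[0,0,0],[0,0,0],[0,0,0],[0,0,0],[0,0,0]], turn=[[-0.38,-0.16,-0.08],[-0.38,-0.16,-0.08],[-0.38,-0.16,-0.07],[0,0,0],[0,0,0]], hand=[30,30,30,30,30])

```text
t: 11.65
position: [512.0, 93.1, 263.8]
eef_rot: [-3.078, -0.629, -0.0]
contact_force: [0.3, -0.7, -4.2]
grip_width: 36.1
gripper_force: 60.6
```

```bash
python3 need.py 533.2 224.5 263.8 23
```

```text
shift now [ 2.368 -3.75  -0.   ] shift after turn [ 2.361 -3.755 -0.002] turn [-0.004 -0.001  0.028]
t 11.65 pos [512.024  93.142 263.753] F [ 0.334 -0.727 -4.239] w 36.1 gf 60.6
```

Request:
send_rows(linear=[[0.2,-0.32,0],[0.36,-0.57,0],[0.44,-0.7,0],[0.44,-0.7,0],[0.44,-0.7,0]], turn=[[0,0,0],[0,0,0],[0,0,0],[0,0,0],[0,0,0]], hand=[30,30,30,30,30])

```text
t: 12.15
position: [528.9, 198.8, 263.8]
eef_rot: [-3.078, -0.627, -0.0]
contact_force: [0.0, -0.4, -2.8]
grip_width: 36.3
gripper_force: 60.6
```

Request:
send_rows(linear=[[0.34,-0.54,0],[0.14,-0.22,0],[0,0,0],[0,0,0]], turn=[[0,0,0],[0,0,0],[0,0,0],[0,0,0]], hand=[30,30,30,30])

```text
t: 12.55
position: [532.9, 223.5, 263.7]
eef_rot: [3.078, 0.628, -0.001]
contact_force: [-0.1, -0.3, -3.0]
grip_width: 36.1
gripper_force: 60.7
```

```bash
python3 need.py 533.2 224.5 62 23; python3 -c "
from workcell import status
print(status.read_state()['joint_pos'].round(3))"
```

```text
shift now [ 0.023 -0.027  6.723] shift after turn [ 0.021 -0.027  6.723] turn [0.    0.006 0.015]
t 12.55 pos [532.949 223.503 263.696] F [-0.067 -0.303 -3.043] w 36.1 gf 60.7
[ 0.271  0.388  0.015  1.198 -0.     3.01 ]
```

Request:
send_rows(linear=[[0,0,0.4],[0,0,0.8],[0,0,0.9],[0,0,0.9],[0,0,0.9]], turn=[[0,0,0],[0,0,0],[0,0,0],[0,0,0],[0,0,0]], hand=[30,30,30,30,30])

```text
t: 13.05
position: [532.7, 222.9, 145.2]
eef_rot: [-3.079, -0.626, 0.0]
contact_force: [0.3, -0.1, -2.9]
grip_width: 36.5
gripper_force: 60.7
```

Request:
send_rows(linear=[[0,0,0.8],[0,0,0.7],[0,0,0.5],[0,0,0.3],[0,0,0]], turn=[[0,0,0],[0,0,0],[0,0,0],[0,0,0],[0,0,0]], hand=[30,30,30,30,30])

```text
t: 13.55
position: [532.2, 223.1, 76.5]
eef_rot: [3.078, 0.627, -0.004]
contact_force: [-0.3, -0.2, -3.5]
grip_width: 36.3
gripper_force: 60.6
```

Request:
send_rows(linear=[[0,0,0.15],[0,0,0.15],[0,0,0.1],[0,0,0]], turn=[[0,0,0],[0,0,0],[0,0,0],[0,0,0]], hand=[30,30,30,30])

```text
t: 13.95
position: [533.0, 223.9, 65.6]
eef_rot: [-3.078, -0.628, 0.0]
contact_force: [-0.8, -0.9, -3.1]
grip_width: 36.2
gripper_force: 60.7
```

Lower in small steps until contact.

Request:
send_rows(linear=[[0,0,0.05],[0,0,0.05],[0,0,0]], turn=[[0,0,0],[0,0,0],[0,0,0]], hand=[30,30,30])

```text
t: 14.25
position: [533.1, 224.0, 62.7]
eef_rot: [-3.078, -0.628, 0.0]
contact_force: [0.4, -0.4, -4.0]
grip_width: 36.1
gripper_force: 60.7
```

Request:
send_rows(linear=[[0,0,0.03],[0,0,0]], turn=[[0,0,0],[0,0,0]], hand=[30,30])

```text
t: 14.45
position: [533.2, 224.1, 62.2]
eef_rot: [-3.078, -0.628, -0.0]
contact_force: [-1.1, 1.0, 1.3]
grip_width: 36.5
gripper_force: 61.0
```

Request:
send_rows(linear=[[0,0,0.03],[0,0,0]], turn=[[0,0,0],[0,0,0]], hand=[30,30])

```text
t: 14.65
position: [533.2, 224.1, 62.1]
eef_rot: [-3.078, -0.628, -0.001]
contact_force: [-5.4, -0.9, 12.0]
grip_width: 36.1
gripper_force: 62.1
```

Lid is resting on the pad. Open and retreat straight up.

Request:
send_rows(linear=[[0,0,-0.03],[0,0,0],[0,0,0],[0,0,0],[0,0,0]], turn=[[0,0,0],[0,0,0],[0,0,0],[0,0,0],[0,0,0]], hand=[36,45,55,65,65])

```text
t: 15.15
position: [533.2, 224.0, 61.9]
eef_rot: [-3.078, -0.628, -0.0]
contact_force: [1.0, 0.3, 0.6]
grip_width: 65.1
gripper_force: 0.0
```

Request:
send_rows(linear=[[0,0,-0.3],[0,0,-0.7],[0,0,-1],[0,0,-1],[0,0,-1]], turn=[[0,0,0],[0,0,0],[0,0,0],[0,0,0],[0,0,0]], hand=[65,65,65,65,65])

```text
t: 15.65
position: [533.0, 223.9, 183.8]
eef_rot: [-3.078, -0.628, -0.001]
contact_force: [-0.1, 0.6, -1.0]
grip_width: 64.9
gripper_force: 0.0
```

Request:
send_rows(linear=[[-1,0,-0.5],[-1,0,-0.5],[-1,0,0],[-1,0,0],[-1,0,0]], turn=[[0,0,0],[0,0,0],[0,0,0],[0,0,0],[0,0,0]], hand=[65,65,65,65,65])

```text
t: 16.15
position: [394.1, 164.8, 212.6]
eef_rot: [-3.078, -0.628, -0.002]
contact_force: [0.4, 0.4, 0.4]
grip_width: 65.0
gripper_force: 0.0
```

```bash
python3 need.py 533.2 224.5 62 23;python3 - <<'E'
from h import *
c=cam("side"); d=cam("top")
a=cv2.resize(c["image"][100:380,160:420],(520,560)); b=cv2.resize(d["image"][60:260,140:280],(280,400)); b=cv2.copyMakeBorder(b,0,160,0,0,0)
cv2.imwrite("pics/end.png",cv2.convertScaleAbs(np.hstack([a,b]),alpha=1.4))
E
```

```text
shift now [ 5.041 -0.015  5.025] shift after turn [ 5.046 -0.021  5.02 ] turn [ 0.    -0.016  0.018]
t 16.15 pos [394.098 164.755 212.589] F [0.417 0.412 0.367] w 65.0 gf 0.0
```

View pics/end.png

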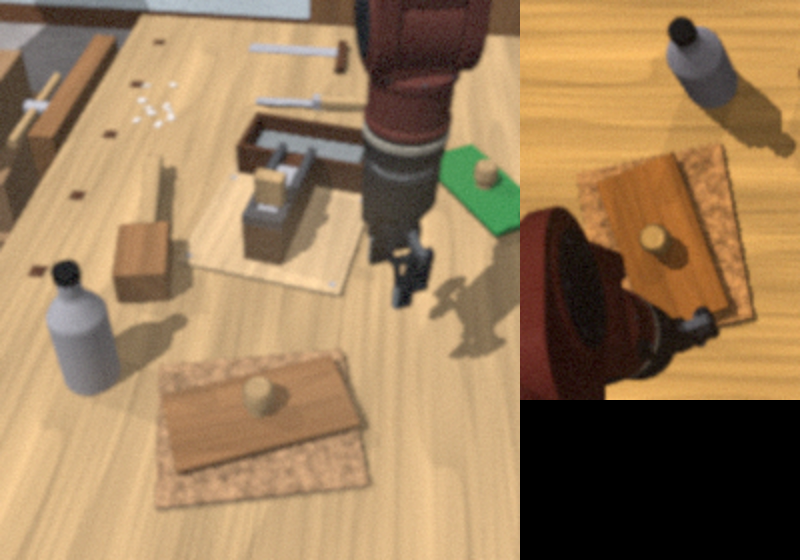

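The lid lies flat and knob up, close to the pad's middle (knob at (262,395) in the side half, (655,238) in the top half). The lock is at its stop, the bystanders are undisturbed, and the gripper is clear of everything.

```bash
python3 -c "
from workcell import hand_in
print(hand_in())"
```

```text
the job is handed in; nothing more can be done
None
```

I've handed the job in with the lock pushed to its end stop, the lid flat and knob up near the middle of the cork pad, and the mallet, chisel and flask undisturbed; no verdict came back.

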